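# Index the setter's turntable on by one slot

## Task

On the jeweller's indexing turntable, press the brass plunger fully in with the fingertips, and with it pressed turn the table anticlockwise (seen from above) to the very next slot; then let the plunger spring right back out so that its pin locks in that slot, and come away clear. Push gently with the fingertips only: pinch and lift nothing, never force the table while the pin is in a slot, leave the stone's block sitting in the middle of the table and leave the hammer, jar and loupe where they are.

Things in the scene. Friction and masses are not known exactly. Their poses are not given: they have to be found in the camera images.
- index_base: Fixed base: round grey foot 170 mm across and a steel ring (178 mm across, top 38 mm above the bench, 8 mm thick) with 8 rim slots 45 degrees apart, 14 mm wide, 22 mm deep. On it turns an aluminium plate 112 mm across, top 50 mm above the bench, with an arm that carries the plunger. Origin: on the turning axis at bench height; z up; x points to the starting slot.
- turntable (a joint): Angle of the plate with arm and plunger, rad, growing anticlockwise seen from above; 0 = pin in the middle of the starting slot (play 0.03 either way), next slots every 0.785 rad, stops at +-1.9. Turns easily (drag 0.04 N m), stays where left; locked while the pin is in a slot.
- plunger (a joint): How far the plunger is pressed in, m: 0 sprung right out, 0.012 fully home on its stop. Spring 2.5 N at first, 5 N fully in. Its 10 mm round cross pin, under the arm, leaves the slot about 0.009 in; let go between slots it stays about 0.009 in under the ring until a slot comes round, then springs out into it (when within about 2 mm of the slot's middle).
- plunger_top (a point): Centre of the flat top of the plunger: a round brass button 34 mm across, 10 mm thick, on a 12 mm stem at the end of the arm, 105 mm from the turning axis; it goes round with the table. The top is 90 mm above the bench when sprung out and is pressed straight down; a fingertip on it also carries the table round by friction.
- setting_block: Loose round wooden block, 44 mm across and 26 mm high, with a stone in a brass cup on top (41 mm high in all), sitting at the middle of the turntable between three jaws 10 mm high; it must stay there and rides round with the table. Origin: centre of its underside, 50 mm above the bench.
- hammer: Bystander: a loose hammer 200 mm long lying on the bench beside the turntable, about 200 mm from its axis; leave alone.
- jar: Bystander: a loose glass jar with a steel cap, 48 mm across and 60 mm high, standing on the bench; origin at its underside; leave alone.
- loupe: Bystander: a loose black eye loupe, 42 mm across and 40 mm high, standing on the bench; origin at its underside; leave alone.
Things that resemble listed ones, but are neither listed nor needed, are in the scene too. Several things have the shape of the index_base; the one meant has the colours described above.

How it is judged (in metres and radians):
On the way, in this order (a step that is already met when the one before it is completed fails the run):
1. the plunger is pressed in, with the table still at its starting slot (value of joint plunger above 0.009 m and value of joint turntable between -0.12 and 0.12 rad), for 0.1 s.
2. with its pin out of the slots, the table is turned on anticlockwise (value of joint plunger above 0.007 m and value of joint turntable above 0.35 rad), for 0.1 s.
At the end, for the whole second after the job is handed in: The turntable stands at the next slot anticlockwise (0.785 rad within 0.05) and is still, the plunger is sprung out (less than 3 mm in) with its pin in the slot, the block sits upright between its jaws (within 8 mm of the axis), and hammer, jar and loupe are within 20 mm of where they were (value of joint turntable between 0.735 and 0.835 rad and value of joint plunger below 0.003 m and velocity of joint turntable between -0.05 and 0.05 rad/s and horizontal distance between setting_block and index_base below 0.008 m and z of setting_block in the frame of index_base below 0.055 m and angle between setting_block's own z axis and vertical below 0.1 rad and distance of each of hammer, jar, loupe from where it was at the start of the episode below 0.02 m); the robot touches nothing.
It fails at once if the table is forced round with the pin not pressed clear (value of joint plunger below 0.004 m and value of joint turntable between 0.12 and 0.66 rad).
It fails at once if the plunger is pinched or pushed harder than 35 N (contact force between the fingers and plunger above 35 N).
It fails at once if the block is lifted or knocked off its seat (z of setting_block in the frame of index_base above 0.06 m or horizontal distance between setting_block and index_base above 0.02 m).
It fails at once if a bystander is moved or lifted (distance of any of hammer, jar, loupe from where it was at the start of the episode above 0.02 m).
It also fails if it takes over 35 s, if anything falls off the work surface, if the arm or the gripper's body presses on something with over 40 N, if the wrist force passes 120 N, or if a joint passes its speed limit or range.

## Robot

A 6-joint arm with a two-finger parallel gripper is mounted at the origin on the work surface. World frame = base frame: x ahead of the robot, y to its left, z up, the work surface at z = 0. Lengths are in mm, angles in rad, forces in N, time in s.
With the tool pointing down it reaches from about 325 to 1000 mm from the base axis. Payload 5.1 kg.
Tool frame: the origin (TCP) lies on the centre line of the jaws, within the pads' length; the fingertips stand 17 mm ahead of it and the grasp point (between the pads) lies 2 mm behind it; z points along the fingers, y is the line along which they close (so a half turn about z gives the same grasp; the last joint's range is limited). The gripper opens to 85 mm and grips with 20 to 120 N. Pads are 22 mm wide; open, the fingers measure 114 mm over their backs; the gripper's body (76 mm by 85 mm) begins 54 mm behind the grasp point. The pads swing forward as they close: fully open they stand 13 mm farther back than shut.
Start: joints at [1.041, 0.124, 1.65, -0, 1.367, -0.083], TCP at [280.871, 586.171, 248.322] pointing down, gripper open.
Joint ranges: [-2.61, 2.61], [-1.02, 2.33], [0.03, 2.71], [-1.35, 4.49], [0.32, 2.68], [-2.91, 2.91]. Speed limits (rad/s): [2.57, 2.57, 3.14, 3.14, 3.14, 3.14].

## Interface

Orientations are given as a 3x3 rotation matrix whose columns are the frame's x, y, z axes.
In Python, from station import arm, cams gives the robot as it stands.
- The arm moves only by the shell command python3 -m inch 'ROWS' [FORCE]. ROWS is JSON, a list of rows, each an object of numbers: "hand": the gripper's target within -1 to 1 (shut at 1, half-way at 0, fully open at -1); "x", "y", "z": the shift along the world's x, y, z in m; "ax", "ay", "az": the turn, a rotation vector about the world's x, y, z in rad. A call has 1 to 10 rows; each row shifts and turns the commanded pose from where the row before left it; what a row does not reach is not made up. A row lasts 1/10 s, in which the tool goes at most 50 mm and 8.59 degrees, less where a joint would pass 70% of its speed; a pose out of reach is approached as far as the arm can. A call with a gripper value outside its range is refused whole. The fingers move at their own pace and stop on an object; FORCE is the grip in N (left out, the last holds). Time passes only in rows, so rows that do not move let the fingers close. It gives the time, the measured TCP pose, the force, the opening and the grip force at its end, in the units of the state.
- arm.observe(): the state, without advancing time (a new reading comes with each control period).
- cams.capture(name): name is "side" or "top" or "wrist"; returns a dict with "color" (420x560x3 uint8, red, green, blue), "camera_matrix" (3x3 intrinsics, pixels), "rvec" (rotation vector, rad) and "tvec" (3), from world to camera coordinates, as OpenCV has them. Camera axes: x right, y down, z forward; pixel columns grow to the right and rows downward; lengths in mm; the calibration is good to about 2 mm. The wrist camera is an equidistant fisheye: a pixel r from the principal point sees the ray r / f radians off the axis. A picture is of the moment at which its call begins. There is no depth.
- arm.hand_in(): hands the job in; it is judged then, once.
The state is a dict: "time": time; "q": joint angles; "joint_velocities": joint speeds; "joint_torque": joint torques, N m; "tool_pos": TCP position; "orientation": TCP orientation; "force": force on the tool from outside, world axes, zero at the start; "ft_torque": the same for the moment, N m; "gripper_width": finger opening in mm; "finger_force": force on a finger pad.
Only numpy, scipy, OpenCV 4.12 (cv2) and the standard library are available. Lean on these libraries where they do the work, as an engineer would, in place of code of your own. Each camera call takes 0.05 s, during which the arm holds its last target. There are 200 camera calls.

## Working session

There is one attempt and no reset: what is moved stays moved. The work goes in short steps, Python scripts to look and compute and a shell command to move; the robot and the scene stay as the last step left them, time stands still between calls to the robot, and variables do not carry over. Pictures are saved under pics/ and viewed, at most 10 in all, crops included, and the job is handed in when it is done.

```bash
mkdir -p pics; ls; python3 - <<'E'
from station import arm,cams
import cv2
for n in ("top","side"):
    c=cams.capture(n); cv2.imwrite(f"pics/{n}0.png",c["color"][:,:,::-1]); print(n,c["camera_matrix"].tolist(),c["rvec"],c["tvec"])
s=arm.observe(); print(s["time"],s["orientation"],s["force"],s["gripper_width"])
E
```

```text
pics
top [[477.32865411915486, 0.0, 277.4356058619324], [0.0, 477.32865411915486, 201.23854672861697], [0.0, 0.0, 1.0]] [ 2.17671592 -2.11107568  0.18919464] [ 18.63106398 576.43718116 921.42721544]
side [[422.3064706134219, 0.0, 276.50055764069623], [0.0, 422.3064706134219, 210.29129475394643], [0.0, 0.0, 1.0]] [ 2.44253984 -0.14030372  0.06012151] [-553.59562109  160.58595312  943.60018941]
0.1 [[-9.01826494e-01  4.32097239e-01 -9.74753235e-04]
 [ 4.32098306e-01  9.01825010e-01 -1.64501110e-03]
 [ 1.68252089e-04 -1.90470382e-03 -9.99998172e-01]] [ 0.289816   -0.81946433 -0.39968547] 85.57569508323189
```

View pics/top0.png

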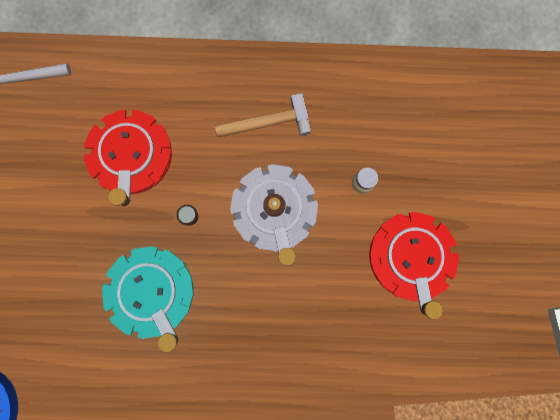

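View pics/side0.png

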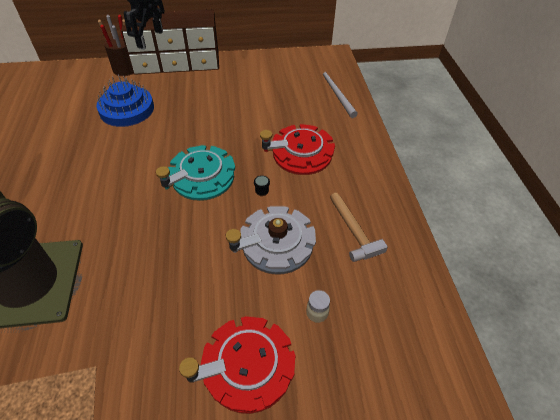

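The top view shows the grey index base at about (274,207) with its brass button at (287,256). In the side view they are at (278,237) and (233,236). Next I'll measure them.

```bash
cat > h.py <<'E'
import numpy as np,cv2
from station import arm,cams
def on(c,uv,z):
    R=cv2.Rodrigues(np.array(c["rvec"],float))[0];t=np.ravel(c["tvec"])
    C=-R.T@t; d=R.T@np.linalg.solve(c["camera_matrix"],np.r_[uv,1.]); return (C+d*(z-C[2])/d[2]).round(1)
def blob(m,p,rad):
    k=np.zeros(m.shape,np.uint8); cv2.circle(k,p,rad,255,-1)
    n,l,s,ce=cv2.connectedComponentsWithStats(cv2.bitwise_and(m,k)); i=1+s[1:,4].argmax(); return ce[i],s[i],(l==i)
E
python3 - <<'E'
from h import *
for n,pb,pc in (("top",(287,256),(274,207)),("side",(233,236),(278,237))):
    c=cams.capture(n); hsv=cv2.cvtColor(c["color"],cv2.COLOR_RGB2HSV)
    print(n,"btn px",hsv[pb[1],pb[0]],"bench",hsv[pb[1]+20,pb[0]])
    m=cv2.inRange(hsv,(17,100,40),(30,255,255)); ce,s,_=blob(m,pb,14)
    print(ce,s, "z90",on(c,ce,90),"z85",on(c,ce,85))
    g=cv2.inRange(hsv,(0,0,70),(179,70,255)); ce2,s2,l=blob(g,pc,50)
    cn=max(cv2.findContours(l.astype(np.uint8),cv2.RETR_EXTERNAL,cv2.CHAIN_APPROX_NONE)[0],key=cv2.contourArea)
    W=np.array([on(c,p[0],38)[:2] for p in cv2.convexHull(cn)]); print(s2,"ring",cv2.minEnclosingCircle(W.astype(np.float32)),cv2.fitEllipse(W.astype(np.float32)))
    k=c["color"][pc[1]-75:pc[1]+75,pc[0]-100:pc[0]+100]; cv2.imwrite(f"pics/{n}1.png",cv2.resize(k[:,:,::-1],None,fx=4,fy=4,interpolation=2))
E
```

```text
top btn px [ 19 156 178] bench [ 12 154 156]
[286.54468085 256.15744681] [278 248  18  17 235] z90 [463.4  16.4  90. ] z85 [463.6  16.3  85. ]
[ 230  164   88   88 5357] ring ((564.8861083984375, 43.5400505065918), 90.19324493408203) ((565.0816040039062, 43.18515396118164), (177.563232421875, 179.35760498046875), 101.30806732177734)
side btn px [ 19 161 147] bench [ 12 160 121]
[232.94642857 235.4702381 ] [226 229  15  14 168] z90 [462.7  11.2  90. ] z85 [462.6  15.   85. ]
[ 237  206   79   67 3455] ring ((559.6763916015625, 35.778377532958984), 95.73477172851562) ((561.3140869140625, 35.453041076660156), (181.1656951904297, 190.25857543945312), 155.28695678710938)
```

View pics/top1.png

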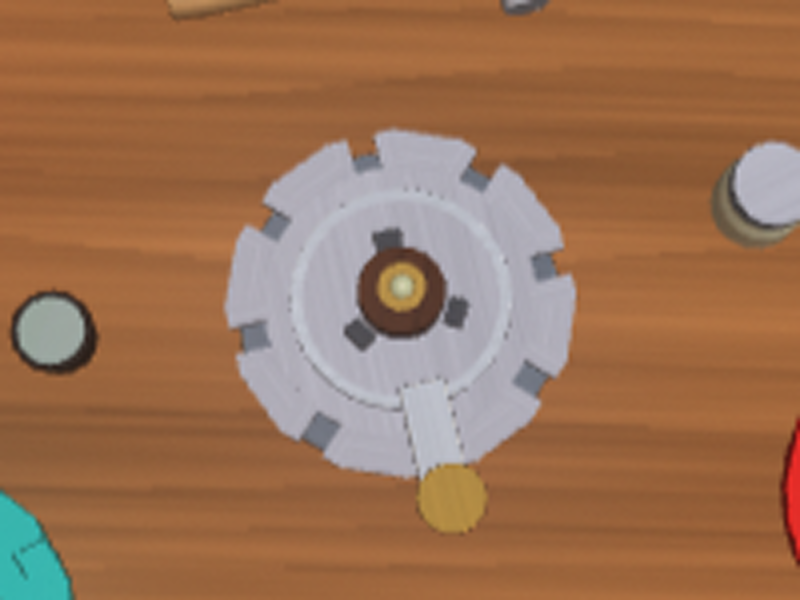

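Triangulation puts the axis at about (565,43.5) and the button at about (463.3,16,90). The radius comes out at 105.3, which matches the given 105. The button starts at 195.1° and the next slot anticlockwise is at 240.1°, or (512.7,-47.5). I'll move over the button with the hand shut.

```bash
python3 -m inch '[{"hand":1,"x":0.007,"y":-0.02},{"hand":1,"x":0.013,"y":-0.041},{"hand":1,"x":0.013,"y":-0.041},{"hand":1,"x":0.013,"y":-0.041},{"hand":1,"x":0.013,"y":-0.041},{"hand":1,"x":0.013,"y":-0.041},{"hand":1,"x":0.013,"y":-0.041},{"hand":1,"x":0.013,"y":-0.041},{"hand":1,"x":0.013,"y":-0.041},{"hand":1,"x":0.013,"y":-0.041}]' 30
python3 -m inch '[{"hand":1,"x":0.013,"y":-0.041},{"hand":1,"x":0.013,"y":-0.041},{"hand":1,"x":0.013,"y":-0.041},{"hand":1,"x":0.013,"y":-0.041},{"hand":1,"x":0.006,"y":-0.017},{"hand":1},{"hand":1}]'
```

```text
invalid input
invalid input
```

```bash
python3 -m inch '[{"hand":1,"x":0.007,"y":-0.02,"z":0,"ax":0,"ay":0,"az":0},{"hand":1,"x":0.013,"y":-0.041,"z":0,"ax":0,"ay":0,"az":0},{"hand":1,"x":0.013,"y":-0.041,"z":0,"ax":0,"ay":0,"az":0},{"hand":1,"x":0.013,"y":-0.041,"z":0,"ax":0,"ay":0,"az":0},{"hand":1,"x":0.013,"y":-0.041,"z":0,"ax":0,"ay":0,"az":0},{"hand":1,"x":0.013,"y":-0.041,"z":0,"ax":0,"ay":0,"az":0},{"hand":1,"x":0.013,"y":-0.041,"z":0,"ax":0,"ay":0,"az":0}]' 30
```

```text
time: 0.9
tool_pos: [365.9, 318.5, 248.2]
orientation: [[-0.902, 0.432, 0.0], [0.432, 0.902, -0.0], [-0.0, 0.0, -1.0]]
force: [0.4, -0.7, 0.4]
gripper_width: 0.1
finger_force: 0.0
```

```bash
python3 -m inch '[{"hand":1,"x":0.013,"y":-0.042,"z":0,"ax":0,"ay":0,"az":0},{"hand":1,"x":0.013,"y":-0.042,"z":0,"ax":0,"ay":0,"az":0},{"hand":1,"x":0.013,"y":-0.042,"z":0,"ax":0,"ay":0,"az":0},{"hand":1,"x":0.013,"y":-0.042,"z":0,"ax":0,"ay":0,"az":0},{"hand":1,"x":0.013,"y":-0.042,"z":0,"ax":0,"ay":0,"az":0},{"hand":1,"x":0.013,"y":-0.042,"z":-0.02,"ax":0,"ay":0,"az":0},{"hand":1,"x":0.013,"y":-0.04,"z":-0.04,"ax":0,"ay":0,"az":0},{"hand":1,"x":0.006,"y":-0.012,"z":-0.04,"ax":0,"ay":0,"az":0},{"hand":1,"x":0,"y":0,"z":-0.02,"ax":0,"ay":0,"az":0},{"hand":1,"x":0,"y":0,"z":0,"ax":0,"ay":0,"az":0}]'
python3 - <<'E'
from h import *
c=cams.capture("side"); k=c["color"][160:310,130:330]; cv2.imwrite("pics/s2.png",cv2.resize(k[:,:,::-1],None,fx=4,fy=4,interpolation=2))
E
```

```text
time: 1.9
tool_pos: [458.3, 21.3, 129.9]
orientation: [[-0.901, 0.433, -0.008], [0.433, 0.901, 0.001], [0.008, -0.003, -1.0]]
force: [-0.3, 0.4, 0.4]
gripper_width: -0.0
finger_force: 0.0
```

View pics/s2.png

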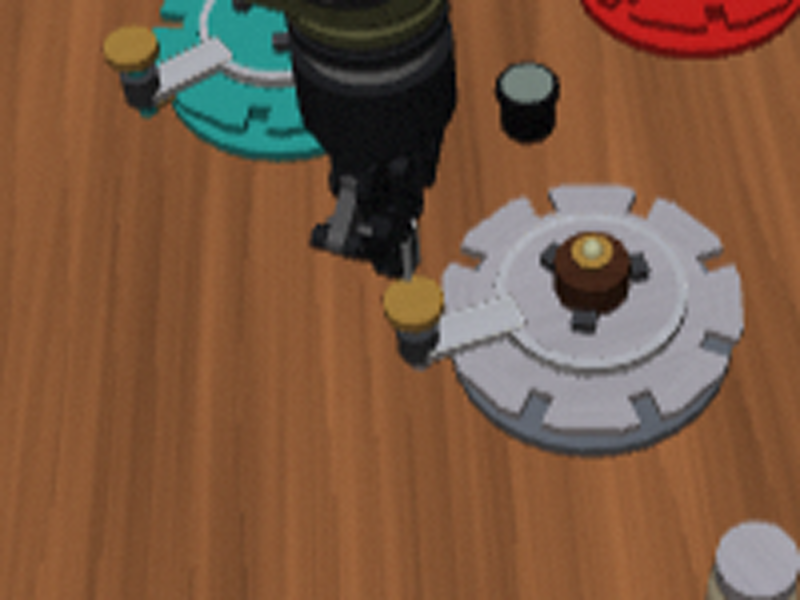

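The side view shows the shut fingertips hovering just above and slightly left of the brass button, at about (412,290) in the crop. I'll let the arm settle and read the pose.

```bash
python3 -m inch '[{"hand":1,"x":0,"y":0,"z":-0.01,"ax":0,"ay":0,"az":0},{"hand":1,"x":0,"y":0,"z":0,"ax":0,"ay":0,"az":0}]'
```

```text
time: 2.15
tool_pos: [461.3, 22.1, 124.2]
orientation: [[-0.902, 0.431, 0.001], [0.431, 0.902, -0.0], [-0.001, 0.0, -1.0]]
force: [-0.3, 0.7, -0.6]
gripper_width: -0.0
finger_force: 0.0
```

```bash
python3 -m inch '[{"hand":1,"x":0.002,"y":-0.006,"z":-0.01,"ax":0,"ay":0,"az":0},{"hand":1,"x":0,"y":0,"z":0,"ax":0,"ay":0,"az":0},{"hand":1,"x":0,"y":0,"z":-0.003,"ax":0,"ay":0,"az":0},{"hand":1,"x":0,"y":0,"z":0,"ax":0,"ay":0,"az":0}]'
```

```text
time: 2.55
tool_pos: [462.9, 15.8, 110.6]
orientation: [[-0.902, 0.432, -0.0], [0.432, 0.902, 0.0], [0.0, -0.0, -1.0]]
force: [0.3, -0.7, 0.0]
gripper_width: -0.1
finger_force: 0.0
```

```bash
python3 -m inch '[{"hand":1,"x":0,"y":0,"z":-0.003,"ax":0,"ay":0,"az":0},{"hand":1,"x":0,"y":0,"z":-0.003,"ax":0,"ay":0,"az":0},{"hand":1,"x":0,"y":0,"z":0,"ax":0,"ay":0,"az":0}]'
```

```text
time: 2.85
tool_pos: [463.3, 15.7, 105.0]
orientation: [[-0.902, 0.432, 0.001], [0.432, 0.902, 0.0], [-0.0, 0.0, -1.0]]
force: [-0.5, 0.3, 3.4]
gripper_width: 0.0
finger_force: 1.2
```

```bash
python3 -m inch '[{"hand":1,"x":0,"y":0,"z":-0.004,"ax":0,"ay":0,"az":0},{"hand":1,"x":0,"y":0,"z":-0.003,"ax":0,"ay":0,"az":0},{"hand":1,"x":0,"y":0,"z":-0.002,"ax":0,"ay":0,"az":0},{"hand":1,"x":0,"y":0,"z":0,"ax":0,"ay":0,"az":0},{"hand":1,"x":0,"y":0,"z":0,"ax":0,"ay":0,"az":0}]'
```

```text
time: 3.35
tool_pos: [463.5, 15.7, 96.2]
orientation: [[-0.902, 0.432, 0.001], [0.432, 0.902, -0.0], [-0.001, 0.0, -1.0]]
force: [0.9, -0.3, 3.7]
gripper_width: 0.3
finger_force: 2.0
```

```bash
python3 -m inch '[{"hand":1,"x":0,"y":0,"z":-0.001,"ax":0,"ay":0,"az":0},{"hand":1,"x":0,"y":0,"z":0,"ax":0,"ay":0,"az":0}]'
```

```text
time: 3.55
tool_pos: [463.5, 15.7, 95.1]
orientation: [[-0.902, 0.432, 0.001], [0.432, 0.902, -0.0], [-0.001, 0.0, -1.0]]
force: [1.0, -0.0, 4.8]
gripper_width: 0.4
finger_force: 2.1
```

```bash
python3 -m inch '[{"hand":1,"x":0,"y":0,"z":-0.001,"ax":0,"ay":0,"az":0},{"hand":1,"x":0,"y":0,"z":0,"ax":0,"ay":0,"az":0},{"hand":1,"x":0,"y":0,"z":0,"ax":0,"ay":0,"az":0}]'
python3 -c "
import numpy as np
from math import *
r=.1053;a0=radians(195.1)
p=[np.array([cos(a0+radians(4.5*i)),sin(a0+radians(4.5*i))])*r for i in range(11)]
print(np.diff(p,axis=0).round(4).tolist(),radians(4.5))"
```

```text
time: 3.85
tool_pos: [463.5, 15.6, 94.8]
orientation: [[-0.902, 0.432, 0.001], [0.432, 0.902, -0.0], [-0.001, 0.0, -1.0]]
force: [-1.7, -0.1, 9.1]
gripper_width: -0.3
finger_force: 4.4
[[0.0025, -0.0079], [0.0031, -0.0077], [0.0037, -0.0074], [0.0042, -0.0071], [0.0048, -0.0067], [0.0053, -0.0063], [0.0058, -0.0059], [0.0062, -0.0054], [0.0066, -0.0049], [0.007, -0.0044]] 0.07853981633974483
```

The plunger is home on its stop (the force climbs to 9 N while z stays at 94.8). Now I'll turn it, starting with the first half.

```bash
python3 -m inch '[{"hand":1,"x":0.0012,"y":-0.004,"z":0,"ax":0,"ay":0,"az":0.039},{"hand":1,"x":0.0013,"y":-0.0039,"z":0,"ax":0,"ay":0,"az":0.039},{"hand":1,"x":0.0031,"y":-0.0077,"z":0,"ax":0,"ay":0,"az":0.0785},{"hand":1,"x":0.0037,"y":-0.0074,"z":0,"ax":0,"ay":0,"az":0.0785},{"hand":1,"x":0.0042,"y":-0.0071,"z":0,"ax":0,"ay":0,"az":0.0785},{"hand":1,"x":0.0024,"y":-0.0034,"z":0,"ax":0,"ay":0,"az":0.039},{"hand":1,"x":0.0024,"y":-0.0033,"z":0,"ax":0,"ay":0,"az":0.039},{"hand":1,"x":0,"y":0,"z":0,"ax":0,"ay":0,"az":0}]'
python3 - <<'E'
from h import *
for n in ("side","top"):
    c=cams.capture(n); k=c["color"][140:290,180:380]; cv2.imwrite(f"pics/{n}3.png",cv2.resize(k[:,:,::-1],None,fx=4,fy=4,interpolation=2))
E
```

```text
time: 4.65
tool_pos: [482.2, -21.6, 94.8]
orientation: [[-0.998, 0.055, 0.001], [0.055, 0.998, -0.001], [-0.001, -0.0, -1.0]]
force: [0.7, -0.0, 8.5]
gripper_width: -0.3
finger_force: 4.2
```

View pics/side3.png

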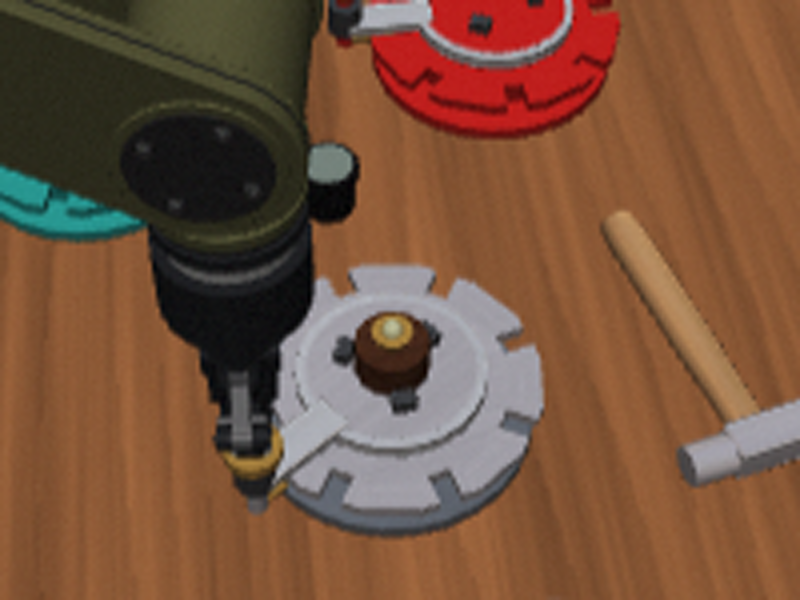

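The button has moved round with the fingertips to about (250,450) in the crop. The arm stands midway between slots and the block is still seated. Now the second half of the turn.

```bash
python3 -m inch '[{"hand":1,"x":0.0026,"y":-0.0032,"z":0,"ax":0,"ay":0,"az":0.039},{"hand":1,"x":0.0027,"y":-0.0031,"z":0,"ax":0,"ay":0,"az":0.039},{"hand":1,"x":0.0058,"y":-0.0059,"z":0,"ax":0,"ay":0,"az":0.0785},{"hand":1,"x":0.0062,"y":-0.0054,"z":0,"ax":0,"ay":0,"az":0.0785},{"hand":1,"x":0.0066,"y":-0.0049,"z":0,"ax":0,"ay":0,"az":0.0785},{"hand":1,"x":0.0035,"y":-0.0022,"z":0,"ax":0,"ay":0,"az":0.039},{"hand":1,"x":0.0035,"y":-0.0022,"z":0,"ax":0,"ay":0,"az":0.039},{"hand":1,"x":0,"y":0,"z":0,"ax":0,"ay":0,"az":0},{"hand":1,"x":0,"y":0,"z":0,"ax":0,"ay":0,"az":0}]'
python3 - <<'E'
from h import *
c=cams.capture("side"); k=c["color"][180:300,200:360]; cv2.imwrite("pics/s4.png",cv2.resize(k[:,:,::-1],None,fx=5,fy=5,interpolation=2))
E
```

```text
time: 5.65
tool_pos: [513.1, -48.4, 94.8]
orientation: [[-0.944, -0.33, 0.001], [-0.33, 0.944, -0.001], [-0.001, -0.001, -1.0]]
force: [-0.9, 0.1, 7.5]
gripper_width: 0.0
finger_force: 3.8
```

View pics/s4.png

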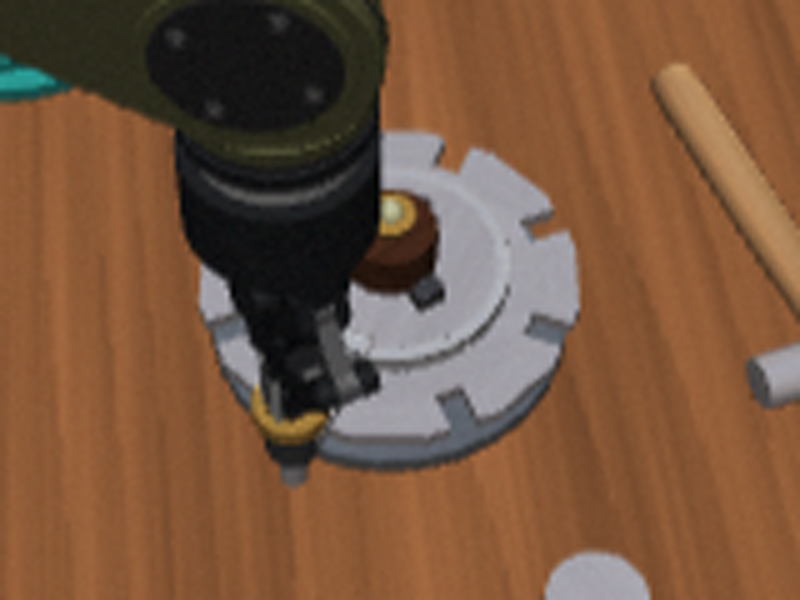

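The button is at about (290,415), near the slot where it should be. I'll ease up 6 mm; if the fingers still feel the spring, the pin has entered the slot.

```bash
python3 -m inch '[{"hand":1,"x":0,"y":0,"z":0.001,"ax":0,"ay":0,"az":0},{"hand":1,"x":0,"y":0,"z":0.002,"ax":0,"ay":0,"az":0},{"hand":1,"x":0,"y":0,"z":0.002,"ax":0,"ay":0,"az":0},{"hand":1,"x":0,"y":0,"z":0.002,"ax":0,"ay":0,"az":0},{"hand":1,"x":0,"y":0,"z":0,"ax":0,"ay":0,"az":0}]'; python3 -c "
from station import arm
s=arm.observe();print(s['force'],s['finger_force'])"
```

```text
time: 6.2
tool_pos: [512.2, -47.9, 100.9]
orientation: [[-0.944, -0.33, -0.0], [-0.33, 0.944, 0.0], [0.0, 0.0, -1.0]]
force: [0.6, 1.6, 2.8]
gripper_width: 0.2
finger_force: 1.6
[0.63635933 1.60665431 2.82985511] 1.5592286176979542
```

The spring still pushes at about 6 mm in, so the pin is in the slot. I'll lift clear and check.

```bash
python3 -m inch '[{"hand":1,"x":0,"y":0,"z":0.003,"ax":0,"ay":0,"az":0},{"hand":1,"x":0,"y":0,"z":0.004,"ax":0,"ay":0,"az":0},{"hand":1,"x":0,"y":0,"z":0.01,"ax":0,"ay":0,"az":0},{"hand":1,"x":0,"y":0,"z":0.03,"ax":0,"ay":0,"az":0},{"hand":1,"x":0,"y":0,"z":0.04,"ax":0,"ay":0,"az":0},{"hand":1,"x":-0.02,"y":0.02,"z":0.04,"ax":0,"ay":0,"az":0},{"hand":1,"x":-0.035,"y":0.03,"z":0.03,"ax":0,"ay":0,"az":0},{"hand":1,"x":-0.035,"y":0.03,"z":0,"ax":0,"ay":0,"az":0},{"hand":1,"x":0,"y":0.04,"z":0,"ax":0,"ay":0,"az":0},{"hand":1,"x":0,"y":0.04,"z":0,"ax":0,"ay":0,"az":0}]'
python3 -m inch '[{"hand":1,"x":0,"y":0.045,"z":0,"ax":0,"ay":0,"az":0},{"hand":1,"x":0,"y":0.045,"z":0,"ax":0,"ay":0,"az":0},{"hand":1,"x":0,"y":0.045,"z":0,"ax":0,"ay":0,"az":0},{"hand":1,"x":0,"y":0.045,"z":0,"ax":0,"ay":0,"az":0},{"hand":1,"x":0,"y":0.045,"z":0,"ax":0,"ay":0,"az":0},{"hand":1,"x":0,"y":0,"z":0,"ax":0,"ay":0,"az":0},{"hand":1,"x":0,"y":0,"z":0,"ax":0,"ay":0,"az":0},{"hand":1,"x":0,"y":0,"z":0,"ax":0,"ay":0,"az":0}]'
python3 - <<'E'
from h import *
for n,z in (("side",(81,90)),("top",(81,90))):
    c=cams.capture(n); k=c["color"][140:290,180:380]; cv2.imwrite(f"pics/{n}5.png",cv2.resize(k[:,:,::-1],None,fx=4,fy=4,interpolation=2))
    R=cv2.Rodrigues(np.array(c["rvec"],float))[0]
    p=cv2.projectPoints(np.array([[512.7,-47.5,90.]]),c["rvec"],c["tvec"],c["camera_matrix"],None)[0].ravel()
    hsv=cv2.cvtColor(c["color"],cv2.COLOR_RGB2HSV); ce,s,_=blob(cv2.inRange(hsv,(17,100,40),(30,255,255)),tuple(int(v) for v in p),16)
    for zz in (81,85,90):
        w=on(c,ce,zz); d=w[:2]-[565,43.5]; print(n,zz,w,np.hypot(*d),np.degrees(np.arctan2(d[1],d[0]))%360-195.1)
E
```

```text
time: 7.2
tool_pos: [424.2, 110.2, 256.0]
orientation: [[-0.944, -0.329, 0.002], [-0.329, 0.944, -0.0], [-0.002, -0.001, -1.0]]
force: [1.1, 0.3, 0.6]
gripper_width: 0.0
finger_force: 0.0
time: 8.0
tool_pos: [425.3, 333.4, 255.0]
orientation: [[-0.944, -0.329, -0.001], [-0.329, 0.944, -0.001], [0.001, -0.001, -1.0]]
force: [-0.7, -0.1, 0.1]
gripper_width: -0.1
finger_force: 0.0
side 81 [510.1 -46.3  81. ] 105.25231588901023 43.46011221628467
side 85 [510. -49.  85.] 107.61621625015442 44.16451229807993
side 90 [509.8 -52.3  90. ] 110.5652748379888 44.94943583695127
top 81 [512.1 -47.5  81. ] 105.25877635617847 44.72976308253885
top 85 [511.7 -47.1  85. ] 105.11541276140241 44.43169144078183
top 90 [511.2 -46.6  90. ] 104.94022107847877 44.05796989594114
```

View pics/side5.png

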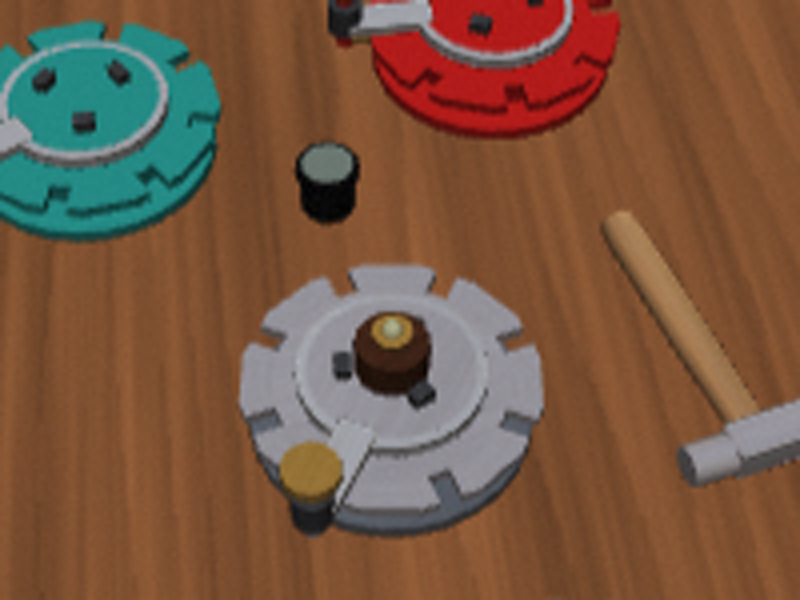

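View pics/top5.png

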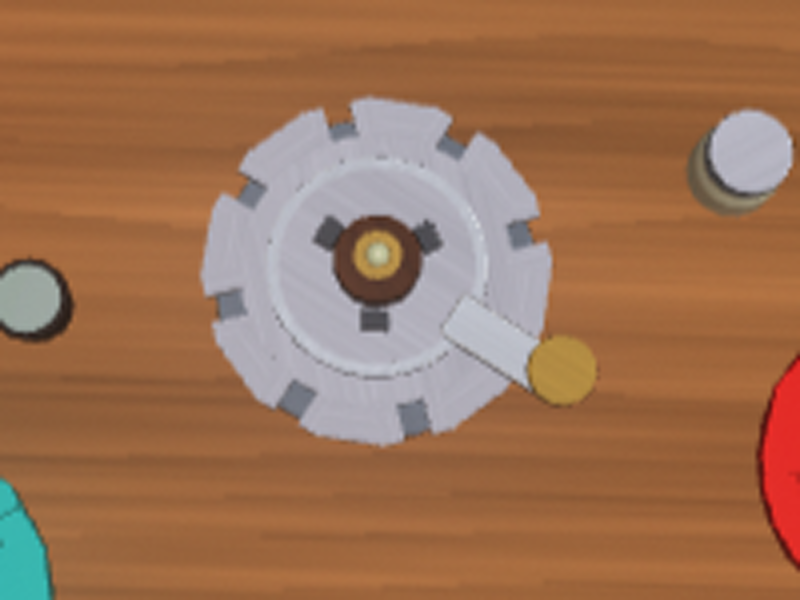

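The table has turned about 44–45°. The side and top readings of the button differ by 5.7 mm, against 5.2 mm at the start, so the plunger is sprung right out. The block is centred and the bystanders are in place.

```bash
python3 -c "
from station import arm
print(arm.hand_in())"
```

```text
the job is handed in; nothing more can be done
None
```

I pressed the plunger, turned the table one slot anticlockwise (about 44–45° by camera), saw the plunger back out and the arm clear, and handed the job in; no verdict came back.

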